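# Close and evacuate the blood sample transport box

### The job

Close the sample transport box: put the loose blue cover on over the box's two pins, set it down without dropping it, and slide it fully home under the dark steel lip so that it lies flat. Then draw the vacuum by working the red pump lever through three full strokes, each down to the stop and all the way back up. Leave the cover home and the things around it where they are.

Things in the scene. Friction and masses are not known exactly. Their poses are not given: they have to be found in the camera images.
- station: Grey sample transport box fixed to the table, 190 (x) x 160 (y) x 70 mm high, with an open well holding four tubes. Origin at table level under the middle of the box, z up. The hand pump with its red lever is attached on its -y side.
- home (a point): Point on the box's top face, 70 mm above the station's origin, same axes. The cover's origin lies here, axes parallel, when the cover is fully home. Two upright brass pins, 8 mm thick with tapered tops, 16 mm high, stand on the top face at x = 0, y = +52 and -52 mm from here.
- lip (a point): Middle of the free edge (underside) of the dark steel hold-down lip on the +x end of the box's top, 63 mm in +x from home and 10 mm above the top face. From here the lip overhangs back to +x (32 mm, with a stop wall 20 mm in), 100 mm wide in y, 8 mm thick. It keeps the cover from being lowered straight down at home.
- cover: Loose blue cover plate, 150 (x) x 136 (y) x 6 mm, 0.3 to 0.5 kg. Origin: middle of its underside, z up. First flat on the table on the box's +y side, handle up, its +x edge (yellow stripe) within 30 degrees of the station's +x. Two slots through it at y = +52 and -52 mm, 14 mm wide in y, from x = -4 to +38 mm: long enough for the pins to pass while it is short of home.
- handle (a point): Centre of the top of the cover's upright black handle block, 51 mm above the cover's origin (45 above the plate): 16 mm thick along the cover's x, 56 mm long along its y. Lowered flat with its origin 14 to 32 mm short of home (towards the station's -x), the cover goes over the pins; pushed on towards +x with 2 to 6 N it runs under the lip until the slot ends stop on the pins.
- pump_lever (a joint): Sprung red pump lever, rad: 0 = up at rest, 0.75 = down at its stop. It reaches 155 mm from its pivot towards the station's -x, sloping up 0.40 rad at rest and down 0.35 rad at the stop. The spring lifts it again when let go. Pushing down at the pad takes about 7 N at first, 13 N at the stop.
- pump_pad (a point): Point on the top face of the lever's flat red paddle (85 x 34 x 14 mm), 40 mm from its free end, 115 mm from the pivot (at x = 60, y = -135, z = 95 mm of the station). Moves with the lever; straight below its rest place the paddle's top is 82 mm lower at the stop. Push here from above with shut fingers.
- sanitiser: Bystander: white bottle, 64 mm across, 150 mm high, loose; origin at the centre of its underside.
- amber_jar: Bystander: amber jar, 70 mm across, 85 mm high, loose; origin at the centre of its underside.
- tape: Bystander: paper tape roll lying flat, 90 mm across, 25 mm high, loose; origin at the centre of its underside.
- swab_cup: Bystander: green cup, 72 mm across, 80 mm high, loose; origin at the centre of its underside.

How it is judged:
By the outcome, as a careful person would: the job done as asked, in the order asked, and still so for the second after the job is handed in, with the robot touching nothing.
It also fails if it takes over 59 s, if anything falls off the work surface, if the arm or the gripper's body presses on something with over 40 N, if the wrist force passes 120 N, or if a joint passes its speed limit or range.

### The arm

A 6-joint arm with a two-finger parallel gripper is mounted at the origin on the work surface. World frame = base frame: x ahead of the robot, y to its left, z up, the work surface at z = 0. Lengths are in mm, angles in rad, forces in N, time in s.
With the tool pointing down it reaches from about 400 to 925 mm from the base axis. Payload 12.5 kg.
Tool frame: the origin (TCP) lies midway between the tips of the shut fingers; the grasp point (between the pads) lies 19 mm behind it; z points along the fingers, y is the line along which they close (so a half turn about z gives the same grasp; the last joint's range is limited). The gripper opens to 95 mm and grips with 3 to 60 N. Pads are 20 mm wide; open, the fingers measure 119 mm over their backs; the gripper's body (75 mm by 180 mm) begins 59 mm behind the grasp point.
Start: joints at [1.21, 0.491, 1.559, -0, 1.092, -0.106], TCP at [157.514, 604.844, 214.661] pointing down, gripper open.
Joint ranges: [-3.1, 3.1], [-0.84, 2.19], [0.05, 2.79], [-1.13, 4.28], [0.06, 2.93], [-2.69, 2.69]. Speed limits (rad/s): [2.22, 2.22, 2.79, 3.14, 3.14, 3.14].

### API

Orientations are given as [roll, pitch, yaw] about the fixed x, y, z axes, in that order (R = Rz(yaw) Ry(pitch) Rx(roll)).
In Python, from cell import state, read_camera, camera_info, env gives the robot as it stands.
- The arm moves only by the tool move_arm, never from a script. Its argument "commands" is a list of rows, each a list of 3 entries, a list of its own where there are three numbers: the shift along the world's x, y, z in cm, then the turn, a rotation vector about the world's x, y, z in degrees, then the opening, from 0 (shut) to 1 (fully open). A call has 1 to 10 rows; each row shifts and turns the commanded pose from where the row before left it; what a row does not reach is not made up. A row lasts 1/10 s, in which the tool goes at most 50 mm and 8.59 degrees, less where a joint would pass 70% of its speed; a pose out of reach is approached as far as the arm can. A call with a gripper value outside its range is refused whole. The fingers move at their own pace and stop on an object; the grip force is fixed at half the most. Time passes only in rows, so rows that do not move let the fingers close. It gives the time, the measured TCP pose, the force, the opening and the grip force at its end, in the units of the state.
- state(): the state, without advancing time (a new reading comes with each control period).
- read_camera(name): name is "scene" or "side" or "wrist"; returns the picture (400x640x3 uint8, blue, green, red); there is no depth.
- camera_info(name): a dict with "K" (3x3 intrinsics, pixels), "k1" (the pictures are not rectified: a ray, as slopes to the right and down, at radius r is drawn at 1 + k1 r^2 times it, then the intrinsics apply), "cam_to_world" (4x4, takes a point from camera to world coordinates). Camera axes: x right, y down, z forward; pixel columns grow to the right and rows downward; lengths in mm; the calibration is good to about 2 mm. A picture is of the moment at which its call begins: read the wrist's pose just before it. camera_info takes no time and is no camera call; for the wrist camera it gives the pose at the moment of the call.
- env.job_done(): hands the job in; it is judged then, once.
The state is a dict: "t": time; "joints": joint angles; "qvel": joint speeds; "tau": joint torques, N m; "eef_pos": TCP position; "tcp_rot": TCP orientation; "ft_force": force on the tool from outside, world axes, zero at the start; "moment": the same for the moment, N m; "opening": opening from 0.0 (shut) to 1.0 (fully open); "grip_force": force on a finger pad.
Only numpy, scipy, OpenCV 4.12 (cv2) and the standard library are available. Lean on these libraries where they do the work, as an engineer would, in place of code of your own. Each camera call takes 0.05 s, during which the arm holds its last target. There are 200 camera calls.

## Working session

There is one attempt and no reset: what is moved stays moved. The work goes in short steps, Python scripts to look and compute and a tool call to move; the robot and the scene stay as the last step left them, time stands still between calls to the robot, and variables do not carry over. Pictures are saved under pics/ and viewed, at most 10 in all, crops included, and the job is handed in when it is done.

Besides the shell and the picture viewer there is one more tool, called after "Emit:" by a JSON object that holds its "name" and its "arguments", one argument or row to a line. move_arm: Moves the arm, as the interface text tells. Its arguments: {"type":"object","properties":{"commands":{"type":"array"}},"required":["commands"]}

```bash
ls; mkdir -p pics; python3 - <<'E'
from cell import state, read_camera, camera_info
import cv2,numpy as np
for n in ("scene","side"):
    im=read_camera(n); cv2.imwrite(f"pics/{n}0.png",im)
    c=camera_info(n); print(n,np.round(c["K"],1).tolist(),c["k1"],np.round(c["cam_to_world"],3).tolist())
s=state(); print(s)
E
```

```text
pics
scene [[416.4, 0.0, 317.7], [0.0, 416.4, 209.0], [0.0, 0.0, 1.0]] -0.001725427199682015 [[-0.307, 0.578, -0.756, 1389.471], [0.951, 0.202, -0.233, 274.46], [0.018, -0.791, -0.612, 791.63], [0.0, 0.0, 0.0, 1.0]]
side [[478.0, 0.0, 320.6], [0.0, 478.0, 198.9], [0.0, 0.0, 1.0]] -0.08181450486290467 [[0.916, -0.269, 0.299, 99.367], [-0.402, -0.607, 0.686, -980.566], [-0.003, -0.748, -0.664, 1063.805], [0.0, 0.0, 0.0, 1.0]]
{'t': 0.1, 'joints': array([ 1.21038805e+00,  4.91487986e-01,  1.55941016e+00,  2.71153514e-05,
        1.09167720e+00, -1.05630285e-01]), 'qvel': array([ 1.52677887e-05, -1.23723784e-03, -1.51193670e-03,  1.41830466e-03,
        2.76430567e-03,  7.97475375e-04]), 'tau': array([ 2.57519918e-03, -6.13632345e+01, -2.58608794e+01,  6.93835085e-02,
        4.69712913e-02, -9.70201609e-05]), 'eef_pos': array([157.43144296, 604.62117882, 214.1197388 ]), 'tcp_rot': array([-3.14061797e+00, -1.27525064e-04,  2.88680209e+00]), 'ft_force': array([-0.07094707, -0.48345432,  0.17278166]), 'moment': array([-0.0302842 , -0.01381901,  0.04325182]), 'grip_force': 0.0, 'opening': 0.9998436303267145}
```

View pics/scene0.png

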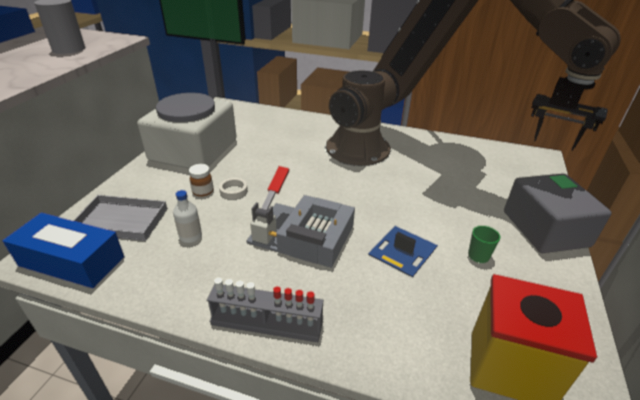

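View pics/side0.png

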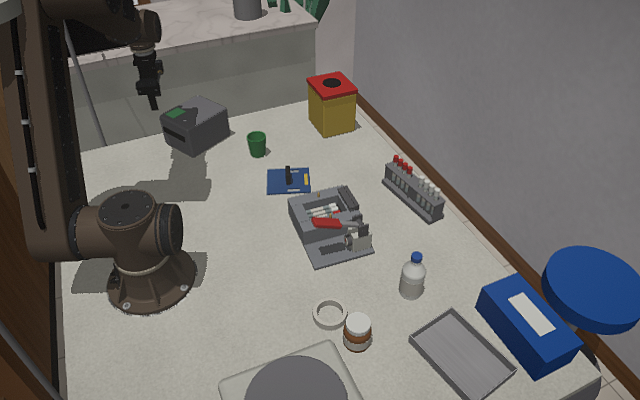

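The scene view shows the cover around (403,248) with its handle at (404,242), the box around (315,228) and the lever at (278,180). The side view shows the cover at (289,180) and the box at (330,220). Next is a rough localisation, with zoomed crops for the corners.

```bash
cat > h.py <<'E'
import numpy as np,cv2
from cell import state, read_camera, camera_info
def dist(c): return np.array([c["k1"],0,0,0,0.])
def ray(c,uv):
    uv=np.array(uv,float).reshape(-1,1,2)
    n=cv2.undistortPoints(uv,np.array(c["K"]),dist(c)).reshape(-1,2)
    T=np.array(c["cam_to_world"]); d=np.c_[n,np.ones(len(n))]@T[:3,:3].T
    return T[:3,3],d
def onz(c,uv,z):
    o,d=ray(c,uv); return o+d*((z-o[2])/d[:,2])[:,None]
def proj(c,P):
    T=np.linalg.inv(np.array(c["cam_to_world"])); r,_=cv2.Rodrigues(T[:3,:3])
    return cv2.projectPoints(np.array(P,float).reshape(-1,1,3),r,T[:3,3],np.array(c["K"]),dist(c))[0].reshape(-1,2)
def pose2(x,y,yaw,z,P):
    c,s=np.cos(yaw),np.sin(yaw); P=np.array(P,float)
    return np.c_[x+c*P[:,0]-s*P[:,1],y+s*P[:,0]+c*P[:,1],z+P[:,2]]
E
python3 - <<'E'
from h import *
a=cv2.imread("pics/scene0.png")[160:280,240:440]; b=cv2.imread("pics/side0.png")[150:275,250:400]
cv2.imwrite("pics/sc1.png",cv2.resize(a,None,fx=4,fy=4,interpolation=cv2.INTER_CUBIC))
cv2.imwrite("pics/si1.png",cv2.resize(b,None,fx=4.5,fy=4.5,interpolation=cv2.INTER_CUBIC))
c=camera_info("scene"); print(onz(c,[[403,250]],6),onz(c,[[318,215]],70))
c=camera_info("side"); print(onz(c,[[289,183]],6),onz(c,[[325,205]],70))
E
```

```text
[[516.43311969 253.87968969   6.        ]] [[523.13500408   9.07925449  70.        ]]
[[509.14256528 233.22549064   6.        ]] [[548.10539472  15.11191024  70.        ]]
```

View pics/sc1.png

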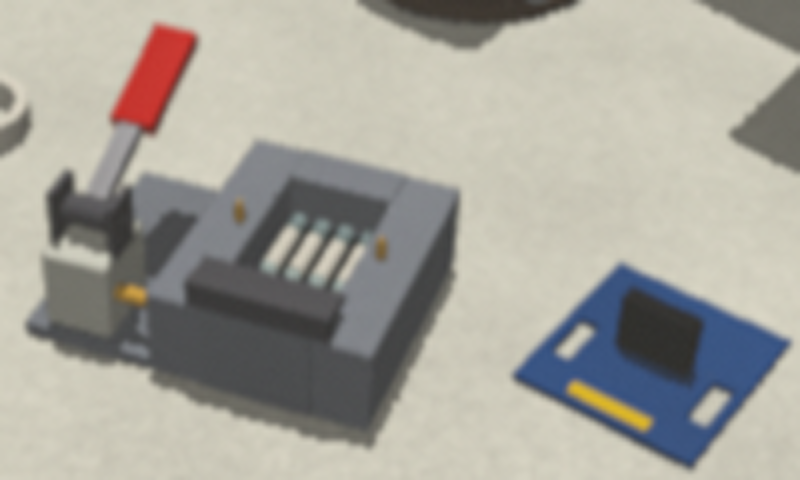

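The zoomed scene shows the box top corners at (262,142), (458,192), (370,355) and (150,300) and the pins at (240,205) and (381,240). The cover corners are at (622,264), (515,377), (690,467) and (790,343), with the stripe on the near side. I'll fit both poses.

```bash
cat >> h.py <<'E'
from scipy.optimize import least_squares
def fit(obs,x0):
    # obs: list of (cam, uv, modelpts); returns x,y,yaw
    f=lambda p:np.concatenate([(proj(c,pose2(p[0],p[1],p[2],0,M))-np.array(uv)).ravel() for c,uv,M in obs])
    r=least_squares(f,x0,x_scale=[10,10,.1],loss="soft_l1"); return r.x,np.abs(f(r.x)).reshape(-1,2).round(1)
ST=[[-95,-80,70],[-95,80,70],[95,80,70],[95,-80,70],[0,-52,86],[0,52,86]]
CV=[[-75,-68,6],[75,-68,6],[75,68,6],[-75,68,6]]
E
python3 - <<'E'
from h import *
c=camera_info("scene")
g=lambda L:np.array([240-.375,160-.375])+np.array(L)/4
print(fit([(c,g([[262,142],[458,192],[370,355],[150,300],[239,203],[382,238]]),ST)],[530,10,0]))
print(fit([(c,g([[622,264],[515,377],[690,467],[790,343]]),CV)],[515,250,0]))
E
```

```text
(array([ 5.43485884e+02,  1.29644881e+01, -5.99609539e-02]), array([[1.5, 0.7],
       [1.1, 0.6],
       [0.7, 1. ],
       [1.6, 1.3],
       [0.2, 0.2],
       [0.1, 0.6]]))
(array([ 5.13810260e+02,  2.53712179e+02, -3.44929579e-01]), array([[0.3, 0.1],
       [0.8, 0.5],
       [0.5, 0.1],
       [0.5, 0.1]]))
```

View pics/si1.png

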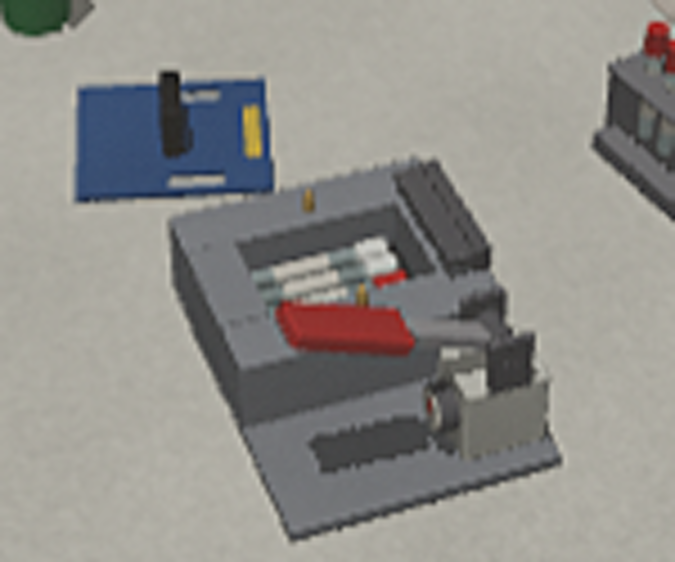

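The side crop shows box corners at (170,222), (242,368) and (432,160), and pin tops at (308,190) and (362,288). The cover corners are at (78,88), (265,78), (273,190) and (77,200). Now a joint fit.

```bash
python3 - <<'E'
from h import *
c=camera_info("scene"); d=camera_info("side")
g=lambda L:np.array([240-.375,160-.375])+np.array(L)/4
k=lambda L:np.array([250-.39,150-.39])+np.array(L)/4.5
so=(c,g([[262,142],[458,192],[370,355],[150,300],[239,203],[382,238]]),ST)
s2=(d,k([[242,368],[170,222],[432,160],[362,286],[308,190]]),[ST[i] for i in (0,1,2,4,5)])
co=(c,g([[622,264],[515,377],[690,467],[790,343]]),CV)
c2=(d,k([[77,200],[273,190],[265,78],[78,88]]),CV)
for o in ([s2],[so,s2]): print(fit(o,[530,10,0]))
for o in ([c2],[co,c2]): print(fit(o,[515,250,-.3]))
E
```

```text
(array([ 5.43515329e+02,  8.35253699e+00, -7.66486709e-02]), array([[0.3, 0.2],
       [0.2, 1.6],
       [1.8, 0.7],
       [0.4, 0.8],
       [0.9, 0.6]]))
(array([ 5.43654514e+02,  1.17864344e+01, -6.13600103e-02]), array([[1.8, 0.8],
       [0.8, 0.6],
       [0.2, 1. ],
       [2.1, 1.4],
       [0.2, 0.1],
       [0.4, 0.6],
       [0.2, 0.3],
       [0.4, 1.9],
       [2.7, 1.5],
       [0.2, 0. ],
       [0.3, 0. ]]))
(array([ 5.11999526e+02,  2.49228462e+02, -3.40542045e-01]), array([[0.3, 0.1],
       [0.4, 0.1],
       [0. , 0.2],
       [0.1, 0. ]]))
(array([ 5.13255453e+02,  2.52812443e+02, -3.43582589e-01]), array([[0.6, 0. ],
       [1.1, 0.7],
       [0.2, 0.1],
       [0.2, 0.2],
       [0.4, 0.9],
       [0.3, 0.8],
       [0. , 0.4],
       [0. , 0.7]]))
```

Emit:
{"name": "move_arm", "arguments": {
  "commands": [
    [[3.5, -3.4, 0], [0, 0, -8.0], 1],
    [[3.5, -3.4, 0], [0, 0, -8.0], 1],
    [[3.5, -3.4, 0], [0, 0, -8.0], 1],
    [[3.5, -3.4, 0], [0, 0, -8.0], 1],
    [[3.5, -3.4, 0], [0, 0, -8.0], 1],
    [[3.5, -3.4, 0], [0, 0, -8.0], 1],
    [[3.5, -3.4, 0], [0, 0, -8.0], 1],
    [[3.5, -3.4, 0], [0, 0, -8.0], 1],
    [[3.5, -3.4, 0], [0, 0, -8.0], 1],
    [[3.5, -3.4, 0], [0, 0, -8.0], 1]
  ]
}}

```text
t: 1.1
eef_pos: [508.6, 263.1, 214.5]
tcp_rot: [-3.141, 0.0, 1.485]
ft_force: [0.4, 0.7, -0.7]
opening: 0.997
grip_force: 0.0
```

Emit:
{"name": "move_arm", "arguments": {
  "commands": [
    [[0.3, -0.6, 0], [0, 0, -7.5], 1],
    [[0.3, -0.6, 0], [0, 0, -7.6], 0.6],
    [[0, 0, 0], [0, 0, 0], 0.6],
    [[0, 0, 0], [0, 0, 0], 0.6]
  ]
}}

```text
t: 1.5
eef_pos: [513.3, 252.9, 214.5]
tcp_rot: [-3.141, 0.0, 1.231]
ft_force: [-0.2, 0.3, -0.6]
opening: 0.804
grip_force: 0.0
```

```bash
python3 - <<'E'
from h import *
s=state(); c=camera_info("wrist"); im=read_camera("wrist"); cv2.imwrite("pics/w1.png",im)
import json; json.dump({k:np.array(v).tolist() for k,v in c.items() if k in("K","k1","cam_to_world")},open("w1.json","w"))
print(s["t"],s["eef_pos"],s["tcp_rot"],s["joints"],s["opening"],np.round(c["cam_to_world"],2).tolist())
print(proj(c,pose2(513,252,-.343,0,CV+[[0,0,51]])))
E
```

```text
1.5 [513.28813324 252.93906093 214.48876771] [-3.14128743e+00  2.56759774e-04  1.23072377e+00] [ 3.42439288e-01  4.16220596e-01  1.69085525e+00 -7.81891574e-06
  1.03491561e+00  6.82515873e-01] 0.8043508496191175 [[0.94, -0.32, -0.08, 534.63], [-0.33, -0.92, -0.22, 315.5], [-0.0, 0.24, -0.97, 384.76], [0.0, 0.0, 0.0, 1.0]]
[[264.05720741 231.67995695]
 [377.64866725 232.01877855]
 [382.9887053  126.00353338]
 [259.49054102 125.60913855]
 [321.12394237 188.03758369]]
```

View pics/w1.png

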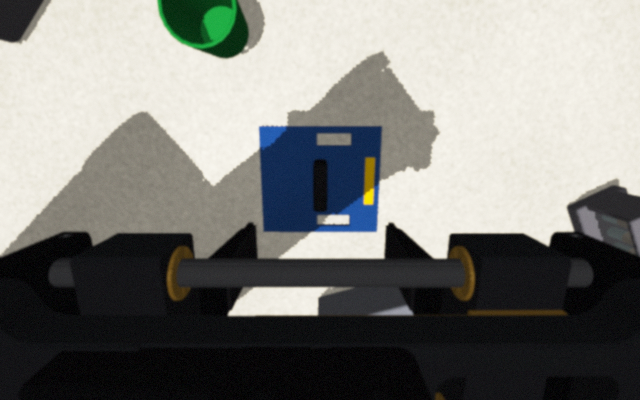

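The cover corners land on the predicted pixels: about (264,231), (377,231), (382,126) and (260,126), with the handle at (320,186). The pose holds, so I descend and grip.

Emit:
{"name": "move_arm", "arguments": {
  "commands": [
    [[0, -0.1, -4], [0, 0, 0], 0.6],
    [[0, 0, -4], [0, 0, 0], 0.6],
    [[0, 0, -4], [0, 0, 0], 0.6],
    [[0, 0, -3], [0, 0, 0], 0.6],
    [[0, 0, -2], [0, 0, 0], 0.6],
    [[0, 0, -1.5], [0, 0, 0], 0.6],
    [[0, 0, -1.2], [0, 0, 0], 0.6],
    [[0, 0, 0], [0, 0, 0], 0.6]
  ]
}}

```text
t: 2.35
eef_pos: [512.8, 252.1, 16.5]
tcp_rot: [-3.14, 0.001, 1.229]
ft_force: [-0.8, -1.1, 0.1]
opening: 0.6
grip_force: 0.0
```

Emit:
{"name": "move_arm", "arguments": {
  "commands": [
    [[0, 0, 0], [0, 0, 0], 0.3],
    [[0, 0, 0], [0, 0, 0], 0],
    [[0, 0, 0], [0, 0, 0], 0],
    [[0, 0, 0], [0, 0, 0], 0],
    [[0, 0, 0], [0, 0, 0], 0],
    [[0, 0, 0], [0, 0, 0], 0],
    [[0, 0, 0], [0, 0, 0], 0]
  ]
}}

```text
t: 3.05
eef_pos: [513.5, 251.9, 17.9]
tcp_rot: [3.141, -0.0, 1.227]
ft_force: [-0.9, 0.7, 3.6]
opening: 0.167
grip_force: 30.0
```

Gripped, at the expected 16 mm opening. Before carrying the cover I refine the station pose with an overlay.

```bash
python3 - <<'E'
from h import *
c=camera_info("scene"); d=camera_info("side")
g=lambda L:np.array([240-.375,160-.375])+np.array(L)/4
k=lambda L:np.array([250-.39,150-.39])+np.array(L)/4.5
so=(c,g([[262,142],[458,192],[370,355],[239,203],[382,238]]),[ST[i] for i in (0,1,2,4,5)])
s2=(d,k([[242,368],[170,222],[362,286],[308,190]]),[ST[i] for i in (0,1,4,5)])
p,r=fit([so,s2],[540,10,-.06]); print(p,r.tolist())
box=lambda x0,x1,y0,y1,z:[[x0,y0,z],[x1,y0,z],[x1,y1,z],[x0,y1,z]]
loops=[box(-95,95,-80,80,70),box(63,95,-50,50,88),box(-4,4,48,56,86),box(-4,4,-56,-48,86),box(-4,4,48,56,70)]
out=[]
for cam,n,o,s,sz in((c,"scene",(255,180),7.5,(75,400//7)),(d,"side",(280,180),5.3,(75,75))):
    im=cv2.imread(f"pics/{n}0.png")[o[1]:o[1]+sz[1]+0,o[0]:o[0]+sz[0]]
    s=5.3; im=cv2.resize(im,(400,int(sz[1]*s)),interpolation=cv2.INTER_CUBIC)
    s=400/75
    for L in loops:
        q=(proj(cam,pose2(*p,0,L))+.5-np.array(o))*s
        cv2.polylines(im,[np.round(q).astype(int)],True,(0,255,0),1)
    out.append(cv2.copyMakeBorder(im,0,400-im.shape[0],0,0,cv2.BORDER_CONSTANT))
cv2.imwrite("pics/ov.png",np.hstack(out))
E
```

```text
[ 5.43095819e+02  1.14725951e+01 -6.07017064e-02] [[1.9, 0.9], [0.7, 0.7], [0.2, 0.8], [0.2, 0.0], [0.4, 0.4], [0.3, 0.2], [0.6, 1.7], [0.1, 0.1], [0.1, 0.1]]
```

View pics/ov.png

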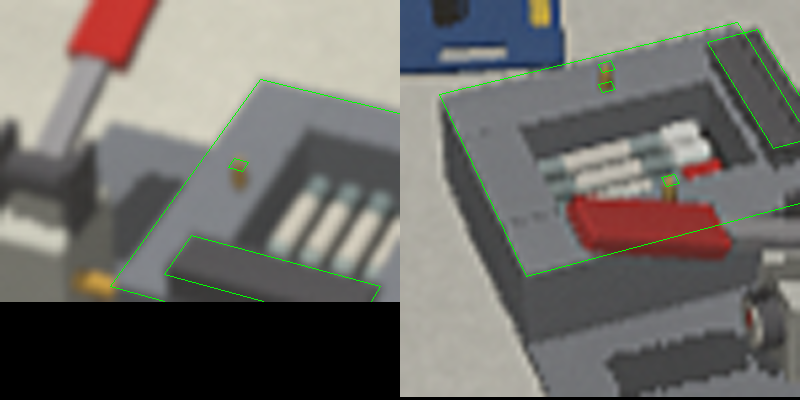

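The overlay agrees with the box edges, pins and lip in both views, to about 1 mm. Next I lift and carry the cover to 23 mm short of home.

Emit:
{"name": "move_arm", "arguments": {
  "commands": [
    [[0, 0, 0.5], [0, 0, 0], 0],
    [[0, 0, 1.5], [0, 0, 0], 0],
    [[0, 0, 3], [0, 0, 0], 0],
    [[0, 0, 3], [0, 0, 0], 0],
    [[0, 0, 3], [0, 0, 0], 0],
    [[0, 0, 2], [0, 0, 0], 0],
    [[0, 0, 1], [0, 0, 0], 0]
  ]
}}

```text
t: 3.75
eef_pos: [513.8, 252.0, 159.5]
tcp_rot: [3.14, -0.001, 1.227]
ft_force: [-0.1, 0.1, -3.2]
opening: 0.165
grip_force: 30.0
```

Emit:
{"name": "move_arm", "arguments": {
  "commands": [
    [[0, -1, 0], [0, 0, 1.62], 0],
    [[0.1, -2, 0], [0, 0, 1.62], 0],
    [[0.1, -3, 0], [0, 0, 1.62], 0],
    [[0.1, -3, 0], [0, 0, 1.62], 0],
    [[0.1, -3, 0], [0, 0, 1.62], 0],
    [[0.1, -3, 0], [0, 0, 1.62], 0],
    [[0.1, -3, 0], [0, 0, 1.62], 0],
    [[0.1, -3, 0], [0, 0, 1.62], 0],
    [[0, -2, 0], [0, 0, 1.62], 0],
    [[0, -0.9, 0], [0, 0, 1.62], 0]
  ]
}}

```text
t: 4.75
eef_pos: [520.1, 11.1, 156.9]
tcp_rot: [-3.14, 0.0, 1.509]
ft_force: [0.7, 0.3, -3.7]
opening: 0.17
grip_force: 30.0
```

Emit:
{"name": "move_arm", "arguments": {
  "commands": [
    [[0, 0, 0], [0, 0, 0], 0],
    [[0, 0, 0], [0, 0, 0], 0],
    [[0, 0, 0], [0, 0, 0], 0]
  ]
}}

```text
t: 5.05
eef_pos: [520.4, 13.4, 157.4]
tcp_rot: [-3.141, -0.0, 1.51]
ft_force: [0.2, -0.6, -3.6]
opening: 0.165
grip_force: 30.0
```

```bash
python3 - <<'E'
from h import *
s=state(); c=camera_info("wrist"); im=read_camera("wrist")
print(s["t"],s["eef_pos"],s["tcp_rot"],s["ft_force"],s["moment"])
# expected outline of held cover, and station outline
x,y,z=s["eef_pos"]; yaw=s["tcp_rot"][2]-np.pi/2
for P,col in((pose2(x,y,yaw,z-17.7,CV),(0,255,0)),(pose2(543.1,11.5,-.0607,0,ST[:4]),(0,0,255))):
    cv2.polylines(im,[np.round(proj(c,P)).astype(int)],True,col,1)
for y0 in(52,-52): # slots
    P=pose2(x,y,yaw,z-17.7,[[-4,y0-7,6],[38,y0-7,6],[38,y0+7,6],[-4,y0+7,6]])
    cv2.polylines(im,[np.round(proj(c,P)).astype(int)],True,(0,255,255),1)
    P=pose2(543.1,11.5,-.0607,0,[[-4,y0-4,80],[4,y0-4,80],[4,y0+4,80],[-4,y0+4,80]])
    cv2.polylines(im,[np.round(proj(c,P)).astype(int)],True,(255,0,255),1)
cv2.imwrite("pics/w2.png",im)
E
```

```text
5.05 [520.3559773   13.44185416 157.41160493] [-3.14113776e+00 -7.52777939e-05  1.50969481e+00] [ 0.20823964 -0.56720303 -3.60707807] [-0.04841887  0.01784835 -0.01850412]
```

View pics/w2.png

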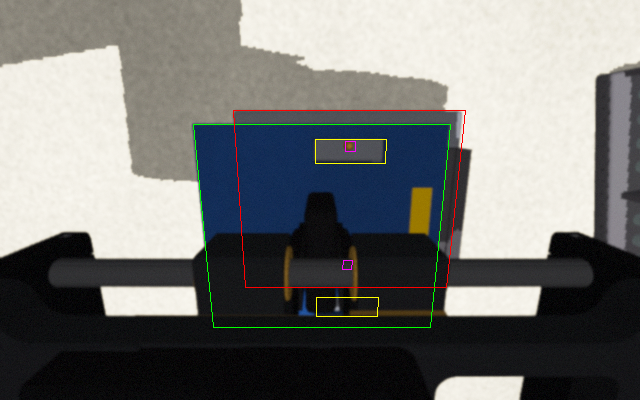

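The held cover's predicted outline and slot match the picture. The +y pin (brass at 350,147) sits inside the slot outline in y, and the cover yaw matches the box. I lower it.

Emit:
{"name": "move_arm", "arguments": {
  "commands": [
    [[0, 0, -1.5], [0, 0, 0], 0],
    [[0, 0, -2], [0, 0, 0], 0],
    [[0, 0, -1], [0, 0, 0], 0],
    [[0, 0, -0.5], [0, 0, 0], 0],
    [[0, 0, -0.5], [0, 0, 0], 0],
    [[0, 0, -0.3], [0, 0, 0], 0],
    [[0, 0, -0.3], [0, 0, 0], 0],
    [[0, 0, 0], [0, 0, 0], 0]
  ]
}}

```text
t: 5.9
eef_pos: [520.5, 12.8, 96.6]
tcp_rot: [3.141, 0.0, 1.51]
ft_force: [0.4, 0.5, -2.4]
opening: 0.166
grip_force: 30.0
```

Emit:
{"name": "move_arm", "arguments": {
  "commands": [
    [[0, 0, -0.2], [0, 0, 0], 0],
    [[0, 0, -0.2], [0, 0, 0], 0],
    [[0, 0, -0.1], [0, 0, 0], 0],
    [[0, 0, 0], [0, 0, 0], 0]
  ]
}}

```text
t: 6.3
eef_pos: [520.5, 12.8, 91.5]
tcp_rot: [-3.142, 0.0, 1.51]
ft_force: [-0.9, 0.0, -3.2]
opening: 0.164
grip_force: 30.0
```

Emit:
{"name": "move_arm", "arguments": {
  "commands": [
    [[0, 0, -0.1], [0, 0, 0], 0],
    [[0, 0, -0.1], [0, 0, 0], 0],
    [[0, 0, -0.1], [0, 0, 0], 0],
    [[0, 0, 0], [0, 0, 0], 0]
  ]
}}

```text
t: 6.7
eef_pos: [520.4, 12.8, 88.5]
tcp_rot: [-3.141, 0.0, 1.51]
ft_force: [-0.1, 0.3, -2.6]
opening: 0.166
grip_force: 30.0
```

Emit:
{"name": "move_arm", "arguments": {
  "commands": [
    [[0, 0, -0.05], [0, 0, 0], 0],
    [[0, 0, -0.05], [0, 0, 0], 0],
    [[0, 0, 0], [0, 0, 0], 0]
  ]
}}

```text
t: 7.0
eef_pos: [520.5, 12.8, 87.8]
tcp_rot: [3.141, 0.0, 1.51]
ft_force: [-1.2, 0.0, 0.7]
opening: 0.166
grip_force: 30.0
```

The cover is seated on the box. Now I slide it home.

Emit:
{"name": "move_arm", "arguments": {
  "commands": [
    [[0.2, -0.012, 0], [0, 0, 0], 0],
    [[0.3, -0.018, 0], [0, 0, 0], 0],
    [[0.3, -0.018, 0], [0, 0, 0], 0],
    [[0.3, -0.018, 0], [0, 0, 0], 0],
    [[0.3, -0.018, 0], [0, 0, 0], 0],
    [[0.2, -0.012, 0], [0, 0, 0], 0],
    [[0.1, -0.006, 0], [0, 0, 0], 0],
    [[0.1, -0.006, 0], [0, 0, 0], 0],
    [[0, 0, 0], [0, 0, 0], 0]
  ]
}}

```text
t: 7.9
eef_pos: [538.8, 11.8, 87.8]
tcp_rot: [3.141, 0.0, 1.51]
ft_force: [-3.7, 1.0, 4.9]
opening: 0.165
grip_force: 30.0
```

Emit:
{"name": "move_arm", "arguments": {
  "commands": [
    [[0.1, -0.006, 0], [0, 0, 0], 0],
    [[0.1, -0.006, 0], [0, 0, 0], 0],
    [[0.1, -0.006, 0], [0, 0, 0], 0],
    [[0, 0, 0], [0, 0, 0], 0]
  ]
}}

```text
t: 8.3
eef_pos: [541.8, 11.6, 87.8]
tcp_rot: [3.141, 0.0, 1.51]
ft_force: [-2.8, 0.2, 5.0]
opening: 0.169
grip_force: 30.0
```

Emit:
{"name": "move_arm", "arguments": {
  "commands": [
    [[0.05, -0.003, 0], [0, 0, 0], 0],
    [[0.05, -0.003, 0], [0, 0, 0], 0],
    [[0, 0, 0], [0, 0, 0], 0]
  ]
}}

```text
t: 8.6
eef_pos: [542.6, 11.5, 87.9]
tcp_rot: [3.142, 0.0, 1.51]
ft_force: [-3.2, 0.8, 6.5]
opening: 0.172
grip_force: 30.0
```

Emit:
{"name": "move_arm", "arguments": {
  "commands": [
    [[0.05, -0.003, 0], [0, 0, 0], 0],
    [[0.05, -0.003, 0], [0, 0, 0], 0],
    [[0, 0, 0], [0, 0, 0], 0]
  ]
}}

```text
t: 8.9
eef_pos: [543.0, 11.5, 87.8]
tcp_rot: [-3.14, 0.0, 1.51]
ft_force: [-8.5, -0.4, 8.2]
opening: 0.17
grip_force: 30.0
```

Emit:
{"name": "move_arm", "arguments": {
  "commands": [
    [[0.05, -0.003, 0], [0, 0, 0], 0],
    [[0, 0, 0], [0, 0, 0], 0]
  ]
}}

```text
t: 9.1
eef_pos: [543.0, 11.5, 87.9]
tcp_rot: [-3.139, 0.0, 1.51]
ft_force: [-9.6, -0.1, 9.5]
opening: 0.165
grip_force: 30.0
```

It's at the stop: the force is rising with no motion. I release and lift clear.

Emit:
{"name": "move_arm", "arguments": {
  "commands": [
    [[-0.05, 0.003, 0], [0, 0, 0], 0],
    [[0, 0, 0], [0, 0, 0], 0.25],
    [[0, 0, 0], [0, 0, 0], 0.4],
    [[0, 0, 0], [0, 0, 0], 0.5],
    [[0, 0, 0], [0, 0, 0], 0.5],
    [[0, 0, 1], [0, 0, 0], 0.5],
    [[0, 0, 2], [0, 0, 0], 0.5],
    [[0, 0, 4], [0, 0, 0], 0.5],
    [[0, 0, 4], [0, 0, 0], 0.5],
    [[0, 0, 2], [0, 0, 0], 0.3]
  ]
}}

```text
t: 10.1
eef_pos: [544.2, 11.4, 221.6]
tcp_rot: [3.137, 0.0, 1.51]
ft_force: [0.7, 0.7, -0.0]
opening: 0.455
grip_force: 0.0
```

Emit:
{"name": "move_arm", "arguments": {
  "commands": [
    [[0, 0, 1], [0, 0, 0], 0],
    [[0, 0, 0], [0, 0, 0], 0],
    [[0, 0, 0], [0, 0, 0], 0]
  ]
}}

```text
t: 10.4
eef_pos: [543.1, 11.5, 226.8]
tcp_rot: [-3.14, -0.0, 1.51]
ft_force: [0.4, -0.7, -0.1]
opening: 0.222
grip_force: 0.0
```

```bash
python3 - <<'E'
from h import *
s=state(); print(s["t"],s["eef_pos"],s["joints"],s["opening"])
out=[]
p=(543.1,11.5,-.0607)
for n,o in(("scene",(255,165)),("side",(270,165))):
    c=camera_info(n); im=read_camera(n); cv2.imwrite(f"pics/{n}2.png",im)
    im=im[o[1]:o[1]+95,o[0]:o[0]+100]; im=cv2.resize(im,None,fx=4,fy=4,interpolation=cv2.INTER_CUBIC)
    q=(proj(c,pose2(*p,70,CV))+.5-np.array(o))*4; cv2.polylines(im,[np.round(q).astype(int)],True,(0,255,0),1)
    out.append(im)
cv2.imwrite("pics/chk.png",np.hstack(out))
# pump pad at rest & contact plan
a=.4; pad=[60-115*np.cos(a),-135,95+115*np.sin(a)]
P=lambda v:pose2(*p,0,[v])[0]
print("nominal pad line pt",P(pad))
E
```

```text
10.4 [543.08887449  11.48944433 226.77943705] [-1.00457032e-01  3.62384415e-01  1.74378085e+00 -1.32446942e-05
  1.03664145e+00 -3.93824107e-02] 0.22216427066755717
nominal pad line pt [ 489.07309048 -120.46561843  139.78310937]
```

View pics/chk.png

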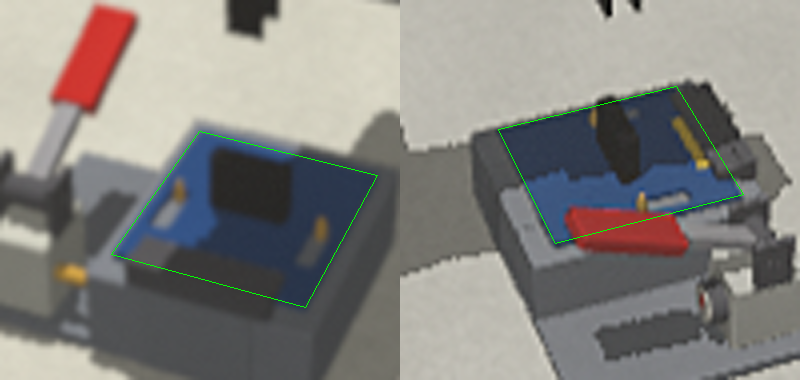

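The cover lies flat at home: its edges match the predicted outline and the pins are at the slot ends. I move over the pump pad with the fingers shut.

Emit:
{"name": "move_arm", "arguments": {
  "commands": [
    [[-1, -2.6, 0], [0, 0, 0], 0],
    [[-1.1, -2.8, 0], [0, 0, 0], 0],
    [[-1.1, -2.8, 0], [0, 0, 0], 0],
    [[-1, -2.5, 0], [0, 0, 0], 0],
    [[-1, -2.5, 0], [0, 0, 0], 0],
    [[0, 0, -3], [0, 0, 0], 0],
    [[0, 0, -2], [0, 0, 0], 0],
    [[0, 0, -1], [0, 0, 0], 0],
    [[0, 0, 0], [0, 0, 0], 0],
    [[0, 0, 0], [0, 0, 0], 0]
  ]
}}

```text
t: 11.5
eef_pos: [491.8, -120.5, 167.9]
tcp_rot: [-3.142, -0.0, 1.51]
ft_force: [0.6, -0.6, 0.2]
opening: 0.002
grip_force: 0.0
```

```bash
python3 - <<'E'
from h import *
s=state(); print(s["t"],s["eef_pos"],s["opening"],s["ft_force"])
out=[]
for n in("scene","side"):
    c=camera_info(n); im=read_camera(n)
    q=proj(c,[s["eef_pos"]])[0]; o=np.maximum(np.round(q).astype(int)-35,0)
    im=im[o[1]:o[1]+70,o[0]:o[0]+70]; im=cv2.resize(im,(400,400),interpolation=cv2.INTER_CUBIC)
    cv2.circle(im,tuple(np.round((q+.5-o)*400/70).astype(int)),4,(0,255,0),1); out.append(im)
cv2.imwrite("pics/pad.png",np.hstack(out))
E
```

```text
11.5 [ 491.79116975 -120.46873566  167.85792315] 0.0018546304396124516 [ 0.5694131  -0.64900826  0.20677289]
```

View pics/pad.png

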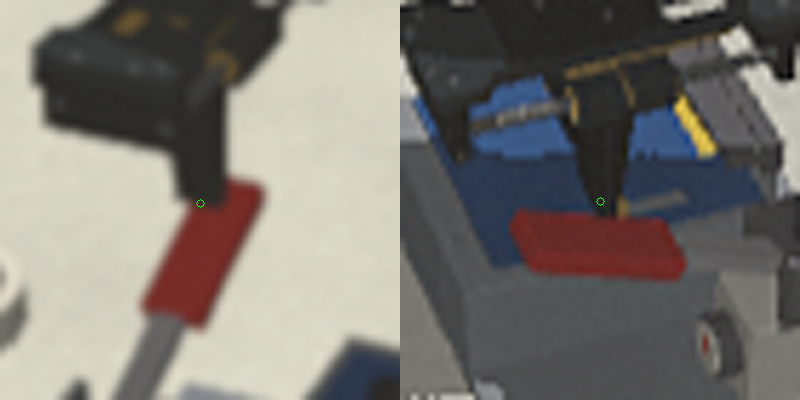

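The shut fingers are right above the paddle, with the tip at (200,203) and (600,202). First stroke.

Emit:
{"name": "move_arm", "arguments": {
  "commands": [
    [[0, 0, -1], [0, 0, 0], 0],
    [[0, 0, -1], [0, 0, 0], 0],
    [[0, 0, -1], [0, 0, 0], 0],
    [[0, 0, -1.5], [0, 0, 0], 0],
    [[0, 0, -1.5], [0, 0, 0], 0],
    [[0, 0, -1.5], [0, 0, 0], 0],
    [[0, 0, -1.2], [0, 0, 0], 0],
    [[0, 0, -0.8], [0, 0, 0], 0],
    [[0, 0, 0], [0, 0, 0], 0]
  ]
}}

```text
t: 12.5
eef_pos: [492.3, -120.6, 72.1]
tcp_rot: [3.14, 0.0, 1.51]
ft_force: [0.7, 0.8, 12.6]
opening: 0.006
grip_force: 5.7
```

Emit:
{"name": "move_arm", "arguments": {
  "commands": [
    [[0, 0, -0.2], [0, 0, 0], 0],
    [[0, 0, -0.2], [0, 0, 0], 0],
    [[0, 0, 0], [0, 0, 0], 0]
  ]
}}

```text
t: 12.8
eef_pos: [492.8, -120.8, 69.0]
tcp_rot: [3.138, 0.001, 1.51]
ft_force: [2.0, 1.7, 13.5]
opening: 0.005
grip_force: 5.8
```

Emit:
{"name": "move_arm", "arguments": {
  "commands": [
    [[0, 0, -0.2], [0, 0, 0], 0],
    [[0, 0, -0.1], [0, 0, 0], 0],
    [[0, 0, 0], [0, 0, 0], 0]
  ]
}}

```text
t: 13.1
eef_pos: [493.2, -120.9, 66.6]
tcp_rot: [3.137, 0.001, 1.51]
ft_force: [2.1, 2.4, 17.7]
opening: 0.007
grip_force: 8.1
```

Emit:
{"name": "move_arm", "arguments": {
  "commands": [
    [[0, 0, -0.1], [0, 0, 0], 0],
    [[0, 0, 0], [0, 0, 0], 0]
  ]
}}

```text
t: 13.3
eef_pos: [493.4, -120.9, 66.3]
tcp_rot: [3.136, 0.001, 1.51]
ft_force: [0.1, 3.4, 28.1]
opening: 0.004
grip_force: 13.2
```

That's the stop: the force jumped to 28 N with no travel. I return fully up and repeat.

Emit:
{"name": "move_arm", "arguments": {
  "commands": [
    [[0, 0, 1], [0, 0, 0], 0],
    [[0, 0, 1.8], [0, 0, 0], 0],
    [[0, 0, 1.8], [0, 0, 0], 0],
    [[0, 0, 1.8], [0, 0, 0], 0],
    [[0, 0, 1.8], [0, 0, 0], 0],
    [[0, 0, 2.1], [0, 0, 0], 0],
    [[0, 0, 0], [0, 0, 0], 0],
    [[0, 0, 0], [0, 0, 0], 0],
    [[0, 0, 0], [0, 0, 0], 0],
    [[0, 0, 0], [0, 0, 0], 0]
  ]
}}

```text
t: 14.3
eef_pos: [491.2, -120.4, 166.6]
tcp_rot: [-3.14, -0.001, 1.51]
ft_force: [0.8, -0.1, -0.3]
opening: 0.005
grip_force: 0.0
```

Emit:
{"name": "move_arm", "arguments": {
  "commands": [
    [[0, 0, -1.5], [0, 0, 0], 0],
    [[0, 0, -1], [0, 0, 0], 0],
    [[0, 0, -1.5], [0, 0, 0], 0],
    [[0, 0, -1.5], [0, 0, 0], 0],
    [[0, 0, -1.5], [0, 0, 0], 0],
    [[0, 0, -1.5], [0, 0, 0], 0],
    [[0, 0, -1], [0, 0, 0], 0],
    [[0, 0, -0.4], [0, 0, 0], 0],
    [[0, 0, -0.2], [0, 0, 0], 0],
    [[0, 0, 0], [0, 0, 0], 0]
  ]
}}

```text
t: 15.3
eef_pos: [492.8, -120.9, 67.0]
tcp_rot: [3.139, 0.001, 1.51]
ft_force: [2.2, 1.0, 14.1]
opening: 0.002
grip_force: 5.9
```

Emit:
{"name": "move_arm", "arguments": {
  "commands": [
    [[0, 0, -0.1], [0, 0, 0], 0],
    [[0, 0, -0.1], [0, 0, 0], 0],
    [[0, 0, 0], [0, 0, 0], 0]
  ]
}}

```text
t: 15.6
eef_pos: [493.1, -120.9, 66.2]
tcp_rot: [3.137, 0.001, 1.51]
ft_force: [-0.9, 2.3, 27.3]
opening: 0.004
grip_force: 12.9
```

Emit:
{"name": "move_arm", "arguments": {
  "commands": [
    [[0, 0, 1], [0, 0, 0], 0],
    [[0, 0, 1.8], [0, 0, 0], 0],
    [[0, 0, 1.8], [0, 0, 0], 0],
    [[0, 0, 1.8], [0, 0, 0], 0],
    [[0, 0, 1.8], [0, 0, 0], 0],
    [[0, 0, 2.1], [0, 0, 0], 0],
    [[0, 0, 0], [0, 0, 0], 0],
    [[0, 0, 0], [0, 0, 0], 0],
    [[0, 0, 0], [0, 0, 0], 0],
    [[0, 0, 0], [0, 0, 0], 0]
  ]
}}

```text
t: 16.6
eef_pos: [491.2, -120.4, 166.6]
tcp_rot: [-3.14, -0.001, 1.51]
ft_force: [-0.5, 0.8, -0.4]
opening: 0.003
grip_force: 0.0
```

```bash
python3 - <<'E'
from h import *
# red paddle mask centroid now vs. start pose picture
for n in("scene","side"):
    im0=cv2.imread(f"pics/{n}2.png"); im=read_camera(n)
    for i in(im0,im):
        h=cv2.cvtColor(i,cv2.COLOR_BGR2HSV); m=((h[...,0]<8)|(h[...,0]>172))&(h[...,1]>150)&(h[...,2]>50)
        m[:160]=0; m[240:]=0; m[:,:240]=0; m[:,370:]=0
        y,x=np.nonzero(m); print(n,len(x),x.min(),x.max(),y.min(),y.max())
print(state()["eef_pos"],state()["ft_force"])
E
```

```text
scene 252 269 287 167 191
scene 199 269 287 169 191
side 265 311 341 217 228
side 256 312 341 217 228
[ 491.28379467 -120.45843585  166.94214621] [-0.3806692  -0.09865317 -0.43193298]
```

Emit:
{"name": "move_arm", "arguments": {
  "commands": [
    [[0, 0, -1.5], [0, 0, 0], 0],
    [[0, 0, -1], [0, 0, 0], 0],
    [[0, 0, -1.5], [0, 0, 0], 0],
    [[0, 0, -1.5], [0, 0, 0], 0],
    [[0, 0, -1.5], [0, 0, 0], 0],
    [[0, 0, -1.5], [0, 0, 0], 0],
    [[0, 0, -1], [0, 0, 0], 0],
    [[0, 0, -0.4], [0, 0, 0], 0],
    [[0, 0, -0.2], [0, 0, 0], 0],
    [[0, 0, 0], [0, 0, 0], 0]
  ]
}}

```text
t: 17.7
eef_pos: [493.0, -120.9, 67.2]
tcp_rot: [3.138, 0.001, 1.51]
ft_force: [2.1, 1.2, 13.7]
opening: 0.006
grip_force: 5.9
```

Emit:
{"name": "move_arm", "arguments": {
  "commands": [
    [[0, 0, -0.1], [0, 0, 0], 0],
    [[0, 0, -0.1], [0, 0, 0], 0],
    [[0, 0, 0], [0, 0, 0], 0]
  ]
}}

```text
t: 18.0
eef_pos: [493.2, -121.0, 66.3]
tcp_rot: [3.137, 0.001, 1.51]
ft_force: [-0.7, 2.7, 25.8]
opening: 0.006
grip_force: 12.0
```

Third stop reached. The lever was confirmed fully up between strokes. I lift clear and check.

Emit:
{"name": "move_arm", "arguments": {
  "commands": [
    [[0, 0, 1], [0, 0, 0], 0],
    [[0, 0, 1.8], [0, 0, 0], 0],
    [[0, 0, 1.8], [0, 0, 0], 0],
    [[0, 0, 1.8], [0, 0, 0], 0],
    [[0, 0, 1.8], [0, 0, 0], 0],
    [[0, 0, 2.1], [0, 0, 0], 0],
    [[0, 0, 2], [0, 0, 0], 0],
    [[0, 0, 3], [0, 0, 0], 0],
    [[0, 0, 3], [0, 0, 0], 0],
    [[0, 0, 0], [0, 0, 0], 0]
  ]
}}

```text
t: 19.0
eef_pos: [492.7, -120.9, 250.6]
tcp_rot: [3.137, 0.002, 1.51]
ft_force: [-1.0, 0.6, -0.4]
opening: 0.005
grip_force: 0.0
```

```bash
python3 - <<'E'
from h import *
for n in("scene","side"):
    im=read_camera(n)
    for i in(cv2.imread(f"pics/{n}2.png"),im):
        h=cv2.cvtColor(i,cv2.COLOR_BGR2HSV)
        for nm,m in(("red",((h[...,0]<8)|(h[...,0]>172))&(h[...,1]>150)&(h[...,2]>50)),("yel",(h[...,0]>18)&(h[...,0]<32)&(h[...,1]>140)&(h[...,2]>60))):
            m[:165]=0; m[240:]=0; m[:,:240]=0; m[:,370:]=0
            y,x=np.nonzero(m); print(n,nm,len(x),x.min(),x.max(),y.min(),y.max())
    if n=="side": cv2.imwrite("pics/end.png",im)
print(state()["t"],state()["eef_pos"])
E
```

```text
scene red 252 269 287 167 191
scene yel 21 270 335 221 235
scene red 232 269 287 167 191
scene yel 14 270 335 222 235
side red 265 311 341 217 228
side yel 28 330 346 195 215
side red 199 312 341 217 228
side yel 35 318 346 193 215
19.1 [ 491.42832964 -120.48722902  247.40266863]
```

View pics/end.png

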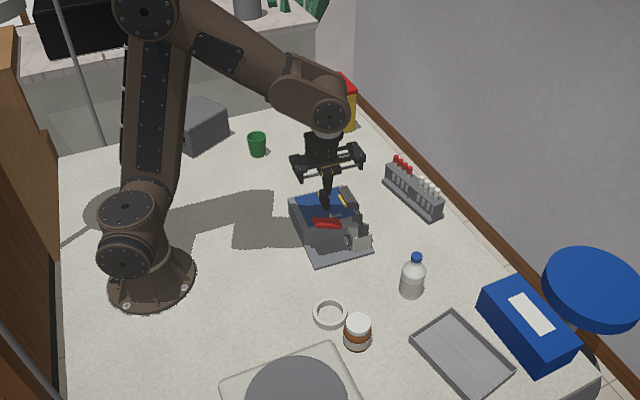

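The cover is on the box, the lever is back up at (326,223), the bystanders haven't moved and the gripper is clear. I hand the job in.

```bash
python3 -c "
from cell import env
print(env.job_done())"
```

```text
the job is handed in; nothing more can be done
None
```

The cover is home under the lip and lying flat, the pump lever has had three full strokes and is back up, the things around it are where they were, and the job was handed in at about 19 s.

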